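# Sweep the loose stoppers into the catch pen

## Task

Sweep the three red-orange rubber stoppers across the bench with the fingertips, through the open side of the white three-walled catch pen, until each lies wholly inside it. Push them gently and keep them on the bench: do not pinch, lift or carry them. Leave the other things on the bench alone.

Things in the scene. Friction and masses are not known exactly. Their poses are not given: they have to be found in the camera images.
- pen: white catch pen fixed to the bench: three walls 25 mm high, 6 thick, round a flat blue patch level with the bench (no sill), 160 mm wide (its y), 96 deep (its x). Origin: centre of the patch, at bench height; x points from the open side to the back wall. Open side: line x = -0.048 in its frame; inner faces: back x = 0.048, sides y = -0.080 and 0.080. The side walls end in 10 mm round posts
- stopper_1_mid (a point): middle of stopper 1: a red-orange tapered rubber stopper, 34 mm across at the bottom, 29 at the top, 24 high, about 35 g, standing on the bench with its wide end down; the point lies on its axis 12 mm above its underside, so it reads z = 0.012 while it stands. It slides on the bench when pushed low down; pushed off centre it slips aside
- stopper_2_mid (a point): middle of stopper 2: a red-orange tapered rubber stopper, 34 mm across at the bottom, 29 at the top, 24 high, about 35 g, standing on the bench with its wide end down; the point lies on its axis 12 mm above its underside, so it reads z = 0.012 while it stands. It slides on the bench when pushed low down; pushed off centre it slips aside
- stopper_3_mid (a point): middle of stopper 3: a red-orange tapered rubber stopper, 34 mm across at the bottom, 29 at the top, 24 high, about 35 g, standing on the bench with its wide end down; the point lies on its axis 12 mm above its underside, so it reads z = 0.012 while it stands. It slides on the bench when pushed low down; pushed off centre it slips aside
- petri_dish_1: bystander, to be left alone (sizes in mm): glass petri dish with lid, 65 mm across, 18 high, near the front edge; origin at the centre of its underside
- pipette_bulb_1: bystander, to be left alone (sizes in mm): red rubber pipette bulb, 40x68x41, lying near the front edge; origin at the centre of its underside
- weighing_bottle_1: bystander, to be left alone (sizes in mm): low clear glass weighing bottle with lid, 44 across, 57 high, left of the work; origin at the centre of its underside
- weighing_bottle_2: bystander, to be left alone (sizes in mm): another such weighing bottle, 44 across, 57 high, at the front right; origin at the centre of its underside
- slide_box_1: bystander, to be left alone (sizes in mm): white and green slide box, 52x72x35, at the front right; origin at the centre of its underside
- timer_1: bystander, to be left alone (sizes in mm): small white bench timer, 26x60x62, right of the pen; origin at the centre of its underside
- marker_1: bystander, to be left alone (sizes in mm): black-capped marker pen, 13 thick, 131 long, lying at the front right; origin at the centre of its underside
- retort_stand: retort stand with a thin rod and a ring, fixed, to the left of the work; origin at bench height under its middle, as a mark only. In the world, seen from the robot: upright rod at x 0.62, y 0.42, 0.6 m tall, with a clamp reaching to y 0.36; horizontal ring 0.30 m above the bench spanning x 0.34 to 0.45, y 0.37 to 0.47, its arm running on to the rod: keep the wrist clear of it
- sieve_case: open wooden weight case, fixed, to the right of the work; origin at the centre of its underside. Box part 50 mm high (brass weights 54), from 61 mm in front of to 59 mm behind the origin, 110 mm to either side; the raised lid stands behind it, about 170 mm above the bench
- stopper_1: stopper 1 itself; origin at the centre of its underside, z axis along its taper; see stopper_1_mid
- stopper_2: stopper 2 itself; origin at the centre of its underside, z axis along its taper; see stopper_2_mid
- stopper_3: stopper 3 itself; origin at the centre of its underside, z axis along its taper; see stopper_3_mid

How it is judged (in metres and radians):
At the end, for the whole second after the job is handed in: All three stoppers are at rest on the bench inside the pen, each with its middle at least 13 mm past the line of the open side and between the walls (a 4 mm overhang is allowed) (x of stopper_1_mid in the frame of pen between -0.035 and 0.048 m and y of stopper_1_mid in the frame of pen between -0.08 and 0.08 m and height (world z) of each of stopper_1_mid, stopper_2_mid, stopper_3_mid below 0.022 m and linear speed of each of stopper_1, stopper_2, stopper_3 below 0.02 m/s and x of stopper_2_mid in the frame of pen between -0.035 and 0.048 m and y of stopper_2_mid in the frame of pen between -0.08 and 0.08 m and x of stopper_3_mid in the frame of pen between -0.035 and 0.048 m and y of stopper_3_mid in the frame of pen between -0.08 and 0.08 m); the robot touches nothing.
It fails at once if a stopper is lifted off the bench (its middle more than 26 mm above it) (height (world z) of any of stopper_1_mid, stopper_2_mid, stopper_3_mid above 0.026 m).
It fails at once if a stopper is pinched or jammed by the fingers with more than 20 N (contact force between the fingers and stopper_1 above 20 N or contact force between the fingers and stopper_2 above 20 N or contact force between the fingers and stopper_3 above 20 N).
It fails at once if a bystander is moved by more than 15 mm (distance of any of petri_dish_1, pipette_bulb_1, weighing_bottle_1, weighing_bottle_2, slide_box_1, timer_1, marker_1 from where it was at the start of the episode above 0.015 m).
It also fails if it takes over 64 s, if anything falls off the work surface, if the arm or the gripper's body presses on something with over 40 N, if the wrist force passes 120 N, or if a joint passes its speed limit or range.

## Robot

A 6-joint arm with a two-finger parallel gripper is mounted at the origin on a cart in front of the work surface, level with it; the furniture and walls round the work are solid. World frame = base frame: x ahead of the robot, y to its left, z up, the work surface at z = 0. Lengths are in mm, angles in rad, forces in N, time in s.
With the tool pointing down it reaches from about 275 to 1000 mm from the base axis. Payload 8.4 kg.
Tool frame: the origin (TCP) lies between the finger pads; the fingertips stand 22 mm ahead of it and the grasp point (between the pads) lies 3 mm ahead of it (r.nose_length is the z of the fingertips in the tool frame, in mm); z points along the fingers, y is the line along which they close (so a half turn about z gives the same grasp; the last joint's range is limited). The gripper opens to 85 mm and grips with 20 to 120 N. Pads are 22 mm wide; open, the fingers measure 114 mm over their backs; the gripper's body (76 mm by 85 mm) begins 54 mm behind the grasp point. The pads swing forward as they close: fully open they stand 13 mm farther back than shut.
Start: joints at [1.228, 0.353, 1.633, -0, 1.155, -0.002], TCP at [208.899, 589.058, 253.281] pointing down, gripper open.
Joint ranges: [-2.63, 2.63], [-0.92, 2.1], [0.06, 2.66], [-1.3, 4.44], [0, 2.69], [-3.02, 3.02]. Speed limits (rad/s): [2.22, 2.22, 2.79, 3.14, 3.14, 3.14].

## Interface

Orientations are given as [roll, pitch, yaw] about the fixed x, y, z axes, in that order (R = Rz(yaw) Ry(pitch) Rx(roll)).
In Python, from rig import r gives the robot as it stands.
- The arm moves only by the shell command python3 steer.py 'ROWS' [FORCE]. ROWS is a JSON list of rows, 1 to 5 of them, each an object with the fields ax, ay, az (a rotation vector in normalised numbers (1 is pi/2 rad)), x, y, z (the shift in shares of 40 cm (1.0 is 40 cm)), finger_gap (the opening from 0.0 (shut) to 1.0 (fully open)); a field left out counts as zero (the opening has to be given); each row shifts and turns the commanded pose from where the row before left it, along the tool's axes as they then stand; what a row does not reach is not made up. A row lasts 1/12 s, in which the tool goes at most 41.7 mm and 0.125 rad, less where a joint would pass 70% of its speed; a pose out of reach is approached as far as the arm can. The fingers move at their own pace and stop on an object; FORCE is the grip in N (left out, the last holds). Time passes only in rows, so rows that do not move let the fingers close. It prints the time, the measured TCP pose, the force, the opening and the grip force at its end. Input that does not fit is refused with a message, and nothing moves.
- r.sense(): the state, without advancing time (a new reading comes with each control period).
- r.grab_frame(name): name is "scene" or "side" or "wrist"; returns the picture (480x640x3 uint8, red, green, blue); there is no depth.
- r.camera_params(name): a dict with "fx", "fy", "cx", "cy" (pixels), "rvec" (rotation vector, rad) and "tvec" (3), from world to camera coordinates, as OpenCV has them. Camera axes: x right, y down, z forward; pixel columns grow to the right and rows downward; lengths in mm; the calibration is good to about 2 mm. The wrist camera is an equidistant fisheye: a pixel r from the principal point sees the ray r / f radians off the axis. A picture is of the moment at which its call begins: read the wrist's pose just before it. camera_params takes no time and is no camera call; for the wrist camera it gives the pose at the moment of the call.
- r.sign_off(): hands the job in; it is judged then, once.
The state is a dict: "clock": time; "qpos": joint angles; "qvel": joint speeds; "joint_efforts": joint torques, N m; "eef_pos": TCP position; "tcp_rot": TCP orientation; "contact_force": force on the tool from outside, world axes, zero at the start; "wrist_torque": the same for the moment, N m; "opening": opening from 0.0 (shut) to 1.0 (fully open); "grasp_force": force on a finger pad.
Only numpy, scipy, OpenCV 4.12 (cv2) and the standard library are available. Lean on these libraries where they do the work, as an engineer would, in place of code of your own. Each camera call takes 0.05 s, during which the arm holds its last target. There are 200 camera calls.

## Working session

There is one attempt and no reset: what is moved stays moved. The work goes in short steps, Python scripts to look and compute and a shell command to move; the robot and the scene stay as the last step left them, time stands still between calls to the robot, and variables do not carry over. Pictures are saved under pics/ and viewed, at most 10 in all, crops included, and the job is handed in when it is done.

```bash
ls; mkdir -p pics
python3 - <<'E'
from rig import r
import cv2
for n in("scene","side"):
    cv2.imwrite(f"pics/{n}0.png",r.grab_frame(n)[:,:,::-1]); print(n,r.camera_params(n))
print(r.sense(),r.nose_length)
E
```

```text
pics
rig.py
steer.py
scene {'fx': 457.68910224699835, 'fy': 457.68910224699835, 'cx': 319.0453217721099, 'cy': 240.38534837896466, 'rvec': array([ 1.93447304, -1.18998514,  0.5994811 ]), 'tvec': array([-143.71277733,  323.69206508,  766.22265216])}
side {'fx': 596.8553858800168, 'fy': 596.8553858800168, 'cx': 316.381450244255, 'cy': 240.8718859060706, 'rvec': array([ 2.28905903, -1.37843648,  0.35911462]), 'tvec': array([-147.54165017,  470.86145271, 1153.08595479])}
{'clock': 0.1, 'qpos': array([ 1.22761102e+00,  3.53580202e-01,  1.63401666e+00, -1.06927053e-05,
        1.15523548e+00, -2.34689698e-03]), 'qvel': array([-0.0003931 , -0.00237011, -0.00035901,  0.00136661, -0.00135875,
        0.00031273]), 'joint_efforts': array([ 1.16759488e-04, -6.06360126e+01, -3.42822325e+01,  4.15309967e-05,
        3.99683719e-03, -1.02527250e-05]), 'eef_pos': array([208.76491615, 588.69258141, 252.65437357]), 'tcp_rot': array([-3.14035294e+00,  6.86783066e-06,  2.80075857e+00]), 'contact_force': array([-0.65389273,  0.73871612,  0.04598088]), 'wrist_torque': array([-0.0004551 ,  0.00592961, -0.01667089]), 'grasp_force': 0.0, 'opening': 0.9976369320499263} 22.0
```

View pics/scene0.png

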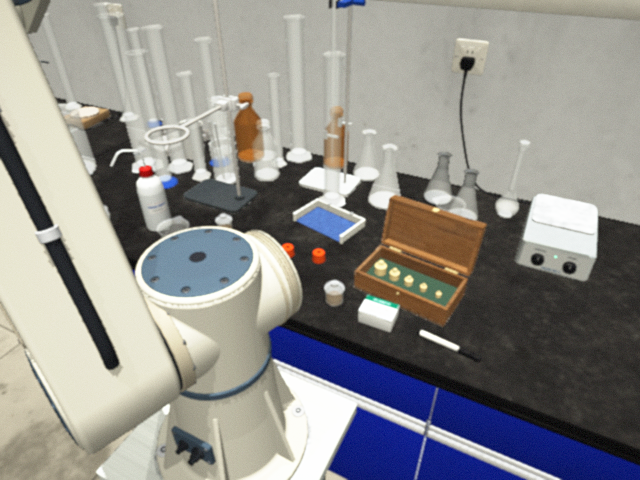

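View pics/side0.png

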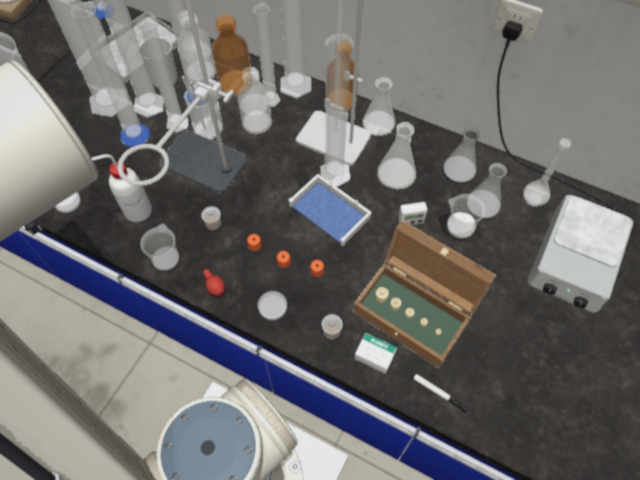

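The side view shows the stoppers at about (254,241), (283,258) and (317,267). The pen's blue patch spans roughly (290,207), (320,180), (370,212) and (343,240), with its open side facing the stoppers.

```bash
cat > h.py <<'E'
from rig import r
import cv2,numpy as np
def bp(n,uv,z):
    p=r.camera_params(n);R=cv2.Rodrigues(p["rvec"])[0];c=-R.T@p["tvec"]
    d=R.T@np.array([(uv[0]-p["cx"])/p["fx"],(uv[1]-p["cy"])/p["fy"],1]);return c+d*(z-c[2])/d[2]
def blobs(n,img):
    h=cv2.cvtColor(img,cv2.COLOR_RGB2HSV)
    m=((h[...,0]<14)&(h[...,1]>190)&(h[...,2]>150)).astype(np.uint8)
    k,l,s,c=cv2.connectedComponentsWithStats(m)
    return [(c[i].round(1),s[i,4],bp(n,c[i],14).round(0)[:2]) for i in range(1,k) if s[i,4]>25]
E
python3 - <<'E'
from h import *
for n in("side","scene"):
    im=cv2.imread(f"pics/{n}0.png")[:,:,::-1].copy()
    print(n,*blobs(n,im),sep="\n")
    h=cv2.cvtColor(im,cv2.COLOR_RGB2HSV);m=((h[...,0]>100)&(h[...,0]<125)&(h[...,1]>90)&(h[...,2]>90)).astype(np.uint8)
    k,l,s,c=cv2.connectedComponentsWithStats(m)
    for i in range(1,k):
        if 600<s[i,4]<4000 and 280<c[i][0]<360 and c[i][1]<250:
            ps=np.argwhere(l==i)[:,::-1]; w=np.array([bp(n,p,0)[:2] for p in ps],np.float32)
            print("patch",s[i,4],cv2.minAreaRect(w),cv2.boxPoints(cv2.minAreaRect(w)).round())
things={"bottle1":(211,222),"bulb":(213,284),"bottle2":(332,332),"petri":(272,308),"slidebox":(374,358),"timer":(413,224),"case":(355,300),"caseback":(403,235),"redbottle":(135,215),"jar":(162,262)}
for k,v in things.items(): print(k,bp("side",v,0).round()[:2])
im=cv2.imread("pics/side0.png")[150:350,180:440]; cv2.imwrite("pics/c.png",cv2.resize(im,None,fx=3,fy=3,interpolation=2))
E
```

```text
side
patch 1964 ((634.8734130859375, 138.48602294921875), (150.6811065673828, 95.81033325195312), 76.61886596679688) [[571.  76.]
 [664.  54.]
 [699. 201.]
 [606. 223.]]
scene
(array([144.8, 170.1]), np.int32(63), array([627., 798.]))
(array([288.6, 248.3]), np.int32(99), array([471., 164.]))
(array([318.3, 255.2]), np.int32(164), array([480.,  84.]))
patch 975 ((635.8992919921875, 136.7648468017578), (152.02516174316406, 98.4328842163086), 76.88013458251953) [[571.  74.]
 [667.  52.]
 [701. 200.]
 [605. 222.]]
bottle1 [475. 375.]
bulb [337. 280.]
bottle2 [361. -14.]
petri [349. 130.]
slidebox [ 350. -121.]
timer [698. -61.]
case [453. -25.]
caseback [658. -52.]
redbottle [405. 550.]
jar [329. 416.]
```

View pics/c.png

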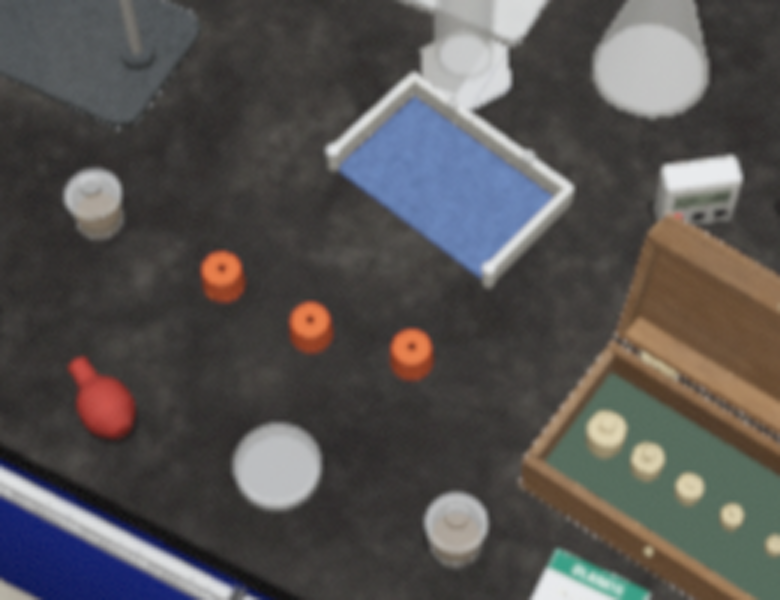

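Zoomed in, the stopper centres are at side-view (254,242), (284,259) and (317,268), and the pen's front corners are near (292.7,205) and (341.7,241.7). The case lid's left edge is near (327,153) in the crop. I'll check the heights and plan the pushes.

```bash
cat >> h.py <<'E'
def rel(x,y,z=None):
    s=r.sense();R=cv2.Rodrigues(np.zeros(3))[0]
    from scipy.spatial.transform import Rotation as Ro
    R=Ro.from_euler("xyz",s["tcp_rot"]).as_matrix();p=s["eef_pos"]
    return (R.T@(np.array([x,y,p[2] if z is None else z])-p)).round(1)
def tri(a,b):
    P=[];uv=[]
    for n,q in(("side",a),("scene",b)):
        p=r.camera_params(n);R=cv2.Rodrigues(p["rvec"])[0]
        P.append(np.hstack([R,p["tvec"].reshape(3,1)]));uv.append(np.array([[(q[0]-p["cx"])/p["fx"]],[(q[1]-p["cy"])/p["fy"]]]))
    X=cv2.triangulatePoints(P[0],P[1],uv[0],uv[1]);return (X[:3]/X[3]).ravel().round(1)
E
sed -i 's/>190)&(h\[...,2\]>150/>150)\&(h[...,2]>140/' h.py
python3 - <<'E'
from h import *
for n in("side","scene"):
    im=cv2.imread(f"pics/{n}0.png")[:,:,::-1].copy(); print(n,*blobs(n,im),sep="\n")
for k,v,z in[("s1",(254.3,242),12),("s2",(283.7,259),12),("s3",(317,268),12),("penL",(292.7,205),0),("penR",(341.7,241.7),0),("lidtop",(402,225),170),("lidbase",(388,268),50),("boxFL",(355,303),50),("backwallL",(320,177),25),("backwallR",(369,212),25),("postL",(290.5,202),25),("postR",(343.5,239),25)]: print(k,bp("side",v,z).round()[:2])
print("cam",bp("side",(320,240),1100))
E
```

```text
side
(array([113.1, 169.8]), np.int32(54), array([484., 672.]))
(array([253.6, 241. ]), np.int32(164), array([471., 251.]))
(array([283. , 257.8]), np.int32(156), array([465., 167.]))
(array([316.7, 266.7]), np.int32(162), array([481.,  87.]))
(array([213.3, 282.7]), np.int32(282), array([335., 275.]))
scene
(array([144.9, 170.6]), np.int32(90), array([625., 795.]))
(array([288.6, 248.4]), np.int32(112), array([471., 164.]))
(array([318.3, 255.2]), np.int32(174), array([480.,  84.]))
s1 [471. 248.]
s2 [463. 165.]
s3 [479.  86.]
penL [610. 223.]
penR [574.  69.]
lidtop [579. -62.]
lidbase [535. -63.]
boxFL [425. -36.]
backwallL [701. 195.]
backwallR [664.  43.]
postL [602. 223.]
postR [569.  63.]
cam [  -3.21395428 -176.26858752 1100.        ]
```

Plan: set the fingers to a gap of about 16 mm so they form a two-point cradle, then push each stopper along the tool's −x axis. The arm goes in close to the base to avoid the ring.

Careful with the scale: shifts go in shares of 40 cm and turns go in shares of pi/2 rad. That gives: -34 mm / 400 = -0.085, -12 mm / 400 = -0.03.

```bash
python3 steer.py '[{"x":-0.03,"y":-0.085,"finger_gap":0.19},{"x":-0.03,"y":-0.085,"finger_gap":0.19},{"x":-0.03,"y":-0.085,"finger_gap":0.19},{"x":-0.03,"y":-0.085,"finger_gap":0.19}]' 20 | tail -3
python3 steer.py '[{"x":-0.03,"y":-0.085,"finger_gap":0.19},{"x":-0.03,"y":-0.085,"finger_gap":0.19},{"x":-0.03,"y":-0.085,"finger_gap":0.19},{"x":-0.03,"y":-0.085,"finger_gap":0.19},{"az":0.0267,"finger_gap":0.19}]' | tail -3
python3 steer.py '[{"x":-0.085,"y":0.02,"z":0.0375,"finger_gap":0.19},{"x":-0.085,"y":0.02,"z":0.0375,"finger_gap":0.19},{"x":-0.085,"y":0.02,"z":0.0375,"finger_gap":0.19},{"x":-0.085,"y":0.02,"z":0.0375,"finger_gap":0.19}]' | tail -3
python3 -c "
from h import *
s=r.sense();print(s['eef_pos'],s['tcp_rot'],rel(428,267,27))"
```

```text
contact_force: [0.9, -0.0, 0.6]
opening: 0.455
grasp_force: 0.0
contact_force: [0.2, -0.5, -0.3]
opening: 0.192
grasp_force: 0.0
contact_force: [0.2, 1.4, 0.5]
opening: 0.191
grasp_force: 0.0
[348.01530778 278.95246841 192.74997906] [3.14092062e+00 3.21523925e-04 2.75921735e+00] [-78.6  18.6 165.8]
```

Scaled: -26 mm / 400 = -0.065, 25 mm / 400 = 0.0625.

```bash
python3 steer.py '[{"x":-0.065,"y":0.015,"z":0.0625,"finger_gap":0.19},{"x":-0.065,"y":0.015,"z":0.0625,"finger_gap":0.19},{"x":-0.065,"y":0.015,"z":0.0625,"finger_gap":0.19},{"finger_gap":0.19}]' | tail -3
python3 -c "
from h import *
s=r.sense();print(s['eef_pos'],s['tcp_rot'],rel(428,267,27))
for n in ('side','scene'):
    im=r.grab_frame(n);print(n,*blobs(n,im),sep='\n');cv2.imwrite(f'pics/{n}1.png',im[:,:,::-1])
im=r.grab_frame('wrist');cv2.imwrite('pics/w1.png',im[:,:,::-1])"
```

```text
contact_force: [-0.3, -1.0, 0.6]
opening: 0.188
grasp_force: 0.0
[427.72338914 265.43611354 113.82061728] [-3.13797175e+00 -1.89007273e-03  2.75707782e+00] [ 0.2  1.9 86.8]
side
(array([254.2, 239.6]), np.int32(85), array([475., 251.]))
(array([283. , 256.7]), np.int32(128), array([467., 169.]))
(array([316.8, 265.7]), np.int32(130), array([483.,  88.]))
scene
(array([144.7, 169.6]), np.int32(72), array([630., 801.]))
(array([261.3, 239.8]), np.int32(124), array([471., 245.]))
(array([287.7, 248.9]), np.int32(134), array([468., 165.]))
(array([318.5, 255. ]), np.int32(161), array([481.,  84.]))
```

View pics/w1.png

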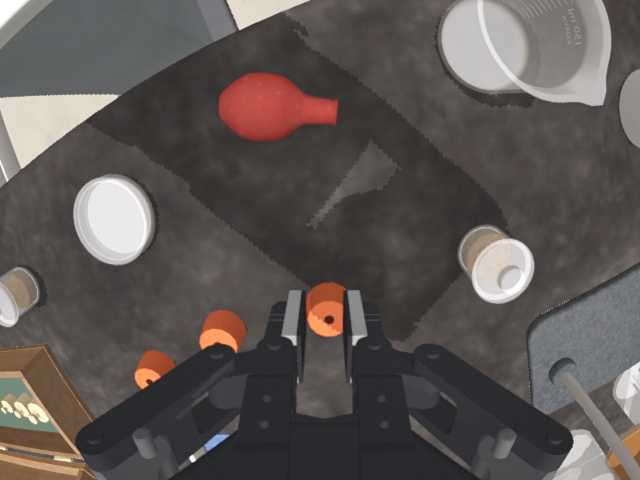

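The wrist view shows stopper 1 at (327,310), midway between the fingertips at about (292) and (352), so it is laterally aligned. I'll descend and push.

Scaled: 35 mm / 400 = 0.0875, 30 mm / 400 = 0.075.

```bash
python3 steer.py '[{"y":0.0025,"z":0.0875,"finger_gap":0.19},{"z":0.075,"finger_gap":0.19},{"z":0.05,"finger_gap":0.19},{"finger_gap":0.19}]' | tail -3
python3 -c "
from h import *
s=r.sense();print(s['eef_pos'],s['tcp_rot'],rel(637,182,27))"
python3 steer.py '[{"x":-0.02,"finger_gap":0.19},{"x":-0.02,"finger_gap":0.19},{"x":-0.015,"finger_gap":0.19},{"x":-0.015,"finger_gap":0.19},{"x":-0.02,"finger_gap":0.19}]' | tail -3
python3 steer.py '[{"x":-0.0225,"finger_gap":0.19},{"x":-0.0225,"finger_gap":0.19},{"x":-0.0225,"finger_gap":0.19},{"x":-0.0225,"finger_gap":0.19},{"finger_gap":0.19}]' | tail -3
python3 -c "
from h import *
s=r.sense();print(s['clock'],s['eef_pos'],s['tcp_rot'],rel(637,182,27))
for n in ('side','scene'):
    im=r.grab_frame(n);print(n,*blobs(n,im),sep='\n');cv2.imwrite(f'pics/{n}2.png',im[:,:,::-1])"
```

```text
contact_force: [-1.0, -0.7, 0.8]
opening: 0.191
grasp_force: 0.0
[423.46410294 267.41844145  31.58647959] [-3.13842096e+00 -2.40625768e-03  2.75988295e+00] [-230.     0.3    4. ]
contact_force: [-0.5, -0.0, 1.1]
opening: 0.188
grasp_force: 0.5
contact_force: [0.6, 1.0, -0.3]
opening: 0.19
grasp_force: 0.0
2.8333 [494.89874682 240.65485363  33.4027192 ] [3.14060577e+00 1.17682593e-03 2.75791212e+00] [-153.7   -1.2    6.6]
side
(array([283. , 256.7]), np.int32(128), array([467., 169.]))
(array([316.9, 265.7]), np.int32(128), array([483.,  88.]))
scene
(array([277.7, 233.3]), np.int32(44), array([515., 222.]))
(array([287.3, 249.8]), np.int32(152), array([464., 164.]))
(array([318.4, 255. ]), np.int32(153), array([481.,  84.]))
```

Scaled: -9 mm / 400 = -0.0225, 2 mm / 400 = 0.005.

```bash
python3 steer.py '[{"x":-0.0225,"z":0.005,"finger_gap":0.19},{"x":-0.0225,"z":0.005,"finger_gap":0.19},{"x":-0.0225,"finger_gap":0.19},{"x":-0.0225,"finger_gap":0.19},{"x":-0.0225,"finger_gap":0.19}]' | tail -3
python3 steer.py '[{"x":-0.0225,"finger_gap":0.19},{"x":-0.0225,"finger_gap":0.19},{"x":-0.0225,"finger_gap":0.19},{"x":-0.0225,"finger_gap":0.19},{"x":-0.0225,"finger_gap":0.19}]' | tail -3
python3 steer.py '[{"x":-0.0225,"finger_gap":0.19},{"x":-0.0225,"finger_gap":0.19},{"x":-0.0225,"finger_gap":0.19},{"x":-0.015,"finger_gap":0.19},{"finger_gap":0.19}]' | tail -3
python3 -c "
from h import *
s=r.sense();print(s['clock'],s['eef_pos'],s['tcp_rot'],rel(637,182,30))
for n in ('side','scene'):
    im=r.grab_frame(n);print(n,*blobs(n,im),sep='\n');cv2.imwrite(f'pics/{n}3.png',im[:,:,::-1])
cv2.imwrite('pics/m3.png',np.hstack([cv2.resize(cv2.imread(f'pics/{n}3.png')[150:350,200:400],None,fx=2,fy=2) for n in ('side','scene')]))"
```

```text
contact_force: [-1.0, -0.3, -0.1]
opening: 0.189
grasp_force: 0.1
contact_force: [0.1, 0.1, 0.3]
opening: 0.192
grasp_force: 0.1
contact_force: [0.1, -0.1, -0.1]
opening: 0.189
grasp_force: 0.0
4.1833 [608.38802363 194.73818725  29.41277707] [3.14095754e+00 9.89002074e-04 2.75817521e+00] [-31.3  -1.1  -0.6]
side
(array([282.9, 256.7]), np.int32(87), array([467., 169.]))
(array([316.9, 265.7]), np.int32(128), array([483.,  88.]))
scene
(array([286.9, 249.6]), np.int32(100), array([465., 165.]))
(array([318.4, 254.9]), np.int32(148), array([481.,  85.]))
```

View pics/m3.png

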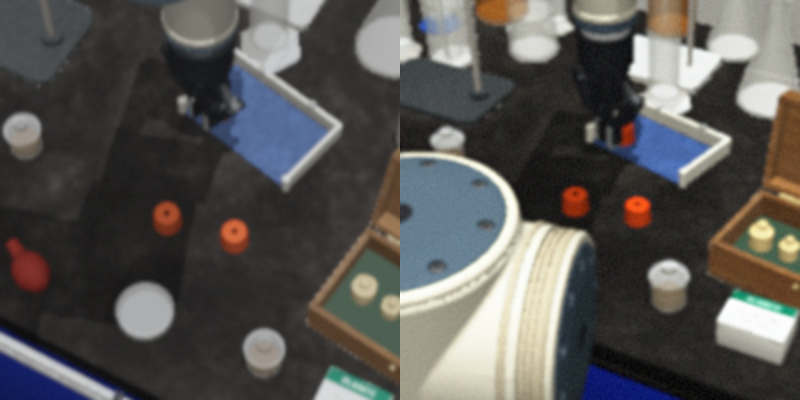

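The right panel shows stopper 1 at (627,133) against the fingertips, just inside the pen. I'll finish the push and back off.

Scaled: -9 mm / 400 = -0.0225, -3 mm / 400 = -0.0075.

```bash
python3 steer.py '[{"x":-0.0225,"finger_gap":0.19},{"x":-0.0225,"finger_gap":0.19},{"x":-0.0225,"finger_gap":0.19},{"x":-0.0075,"finger_gap":0.19},{"finger_gap":0.19}]' | tail -3
python3 steer.py '[{"x":0.03,"finger_gap":0.19},{"x":0.0625,"z":-0.025,"finger_gap":0.19},{"x":0.075,"z":-0.075,"finger_gap":0.19},{"az":-0.0637,"z":-0.05,"finger_gap":0.19},{"az":-0.0637,"finger_gap":0.19}]' | tail -3
python3 -c "
from h import *
s=r.sense();print(s['clock'],s['eef_pos'],s['tcp_rot'],rel(421,175,30))
for n in ('side','scene'):
    im=r.grab_frame(n);print(n,*blobs(n,im),sep='\n')"
```

```text
contact_force: [-0.1, -0.1, 0.7]
opening: 0.184
grasp_force: 0.0
contact_force: [2.0, 0.7, 0.1]
opening: 0.187
grasp_force: 0.0
5.1167 [572.34497024 210.36574262  92.34195894] [3.13965211e+00 2.92812913e-03 2.96467489e+00] [142.9 -61.6  61.8]
side
(array([319.1, 194.6]), np.int32(83), array([660., 175.]))
(array([283. , 256.8]), np.int32(89), array([467., 168.]))
(array([316.9, 265.7]), np.int32(128), array([483.,  88.]))
scene
(array([ 19.1, 189.3]), np.int32(27), array([ 360., 1051.]))
(array([319.1, 212. ]), np.int32(97), array([657., 172.]))
(array([287.4, 250.2]), np.int32(130), array([463., 163.]))
(array([318.3, 255.1]), np.int32(157), array([480.,  84.]))
```

Stopper 1 is in the pen at pen-frame (12, 41). Next is stopper 2.

Scaled: 36 mm / 400 = 0.09, -16 mm / 400 = -0.04.

```bash
python3 steer.py '[{"x":0.09,"y":-0.0375,"finger_gap":0.19},{"x":0.09,"y":-0.0375,"finger_gap":0.19},{"x":0.09,"y":-0.04,"finger_gap":0.19},{"x":0.09,"y":-0.04,"finger_gap":0.19},{"finger_gap":0.19}]' | tail -3
python3 -c "
from h import *
s=r.sense();print(s['clock'],s['eef_pos'],s['tcp_rot'],rel(421,175,28))
for n in ('side','scene'):
    im=r.grab_frame(n);print(n,*blobs(n,im),sep='\n')
cv2.imwrite('pics/w4.png',r.grab_frame('wrist')[:,:,::-1])"
```

```text
contact_force: [-0.8, -0.1, -1.1]
opening: 0.192
grasp_force: 0.0
5.6333 [409.88359853 170.57679384  86.54623949] [-3.13507104 -0.01041931  2.95521986] [-10.7   6.8  58.4]
side
(array([319.1, 194.6]), np.int32(83), array([660., 175.]))
(array([316.9, 265.7]), np.int32(127), array([483.,  88.]))
(array([212.5, 282. ]), np.int32(217), array([336., 278.]))
scene
(array([319.1, 212. ]), np.int32(96), array([657., 172.]))
(array([287.6, 250.3]), np.int32(117), array([463., 162.]))
(array([318.4, 255.1]), np.int32(158), array([480.,  84.]))
```

View pics/w4.png

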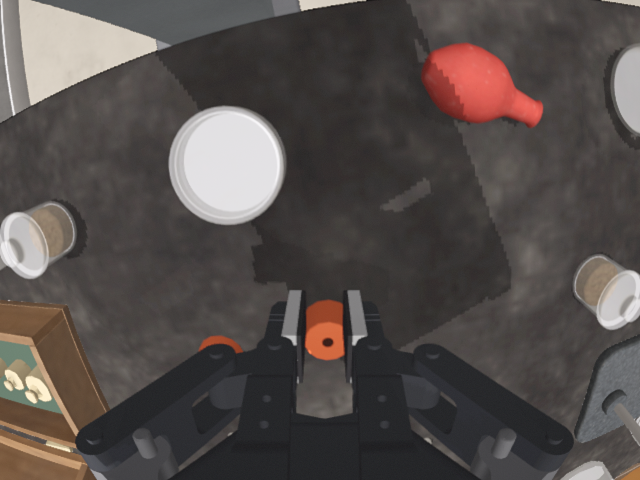

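The wrist view shows stopper 2 at (327,330), centred between the fingers just as stopper 1 was. I'll descend, then recheck the pose.

Scaled: 25 mm / 400 = 0.0625, 20 mm / 400 = 0.05.

```bash
python3 steer.py '[{"z":0.0625,"finger_gap":0.19},{"z":0.05,"finger_gap":0.19},{"z":0.0325,"finger_gap":0.19},{"finger_gap":0.19},{"finger_gap":0.19}]' | tail -3
python3 -c "
from h import *
for i in range(2):
    s=r.sense();print(s['clock'],s['eef_pos'],s['tcp_rot'],rel(421,175,28),rel(465,166)); r.grab_frame('side')
im=r.grab_frame('wrist');print(r.camera_params('wrist'));h=cv2.cvtColor(im,cv2.COLOR_RGB2HSV);m=((h[...,0]<14)&(h[...,1]>150)&(h[...,2]>140)).astype(np.uint8)
k,l,st,c=cv2.connectedComponentsWithStats(m);print([(c[i].round(),st[i]) for i in range(1,k) if st[i,4]>100])"
```

```text
contact_force: [0.8, 0.0, -0.3]
opening: 0.193
grasp_force: 0.0
6.2 [420.79183675 174.12179792  30.1416444 ] [-3.14098782e+00 -9.49451024e-04  2.95747047e+00] [-0.   0.9  2.1] [-44.9   0.1  -0. ]
6.25 [421.11090063 174.27000826  30.79214433] [3.14152955e+00 1.16534658e-04 2.95778812e+00] [0.2 0.7 2.8] [-44.7  -0.1   0. ]
{'fx': 371.64829954431775, 'fy': 371.64829954431775, 'cx': 323.96789596400464, 'cy': 233.19464618030716, 'rvec': array([-2.20551374, -1.83421705, -0.3111952 ]), 'tvec': array([-247.55500422, -331.5863739 ,   44.96726903])}
[(array([537.,  71.]), array([ 472,   15,  139,  114, 8599], dtype=int32)), (array([324., 386.]), array([ 296,  349,   57,   69, 2731], dtype=int32))]
```

Scaled: -8 mm / 400 = -0.02, -6 mm / 400 = -0.015.

```bash
python3 steer.py '[{"x":-0.02,"finger_gap":0.19},{"x":-0.02,"finger_gap":0.19},{"x":-0.015,"finger_gap":0.19},{"x":-0.015,"finger_gap":0.19},{"x":-0.02,"finger_gap":0.19}]' | tail -3
python3 steer.py '[{"x":-0.0225,"finger_gap":0.19},{"x":-0.0225,"finger_gap":0.19},{"x":-0.0225,"finger_gap":0.19},{"x":-0.0225,"finger_gap":0.19},{"x":-0.0225,"finger_gap":0.19}]' | tail -3
python3 steer.py '[{"x":-0.0225,"finger_gap":0.19},{"x":-0.0225,"finger_gap":0.19},{"x":-0.0225,"finger_gap":0.19},{"x":-0.0225,"finger_gap":0.19},{"finger_gap":0.19}]' | tail -3
python3 -c "
from h import *
r.grab_frame('side')
s=r.sense();print(s['clock'],s['eef_pos'],s['tcp_rot'],rel(624.5,138,28))
for n in ('side','scene'):
    im=r.grab_frame(n);print(n,*blobs(n,im),sep='\n')"
```

```text
contact_force: [-0.8, 0.1, 0.6]
opening: 0.189
grasp_force: 0.5
contact_force: [-0.2, 1.0, -0.1]
opening: 0.19
grasp_force: 0.6
contact_force: [-0.2, -0.1, 0.2]
opening: 0.191
grasp_force: 0.0
7.65 [536.4206954  152.62325284  30.76940719] [3.14118797e+00 9.45995028e-04 2.95829899e+00] [-89.3   1.7   2.9]
side
(array([322., 195.]), np.int32(30), array([662., 169.]))
(array([316.9, 265.7]), np.int32(127), array([483.,  88.]))
scene
(array([ 19. , 189.4]), np.int32(26), array([ 359., 1051.]))
(array([318.4, 255. ]), np.int32(153), array([481.,  84.]))
```

Scaled: -9 mm / 400 = -0.0225.

```bash
python3 steer.py '[{"x":-0.0225,"finger_gap":0.19},{"x":-0.0225,"finger_gap":0.19},{"x":-0.0225,"finger_gap":0.19},{"x":-0.0225,"finger_gap":0.19},{"x":-0.0225,"finger_gap":0.19}]' | tail -3
python3 steer.py '[{"x":-0.0225,"finger_gap":0.19},{"x":-0.0225,"finger_gap":0.19},{"x":-0.0225,"finger_gap":0.19},{"x":-0.0225,"finger_gap":0.19},{"x":-0.015,"finger_gap":0.19}]' | tail -3
python3 steer.py '[{"finger_gap":0.19},{"x":0.03,"finger_gap":0.19},{"x":0.0625,"z":-0.025,"finger_gap":0.19},{"x":0.075,"z":-0.075,"finger_gap":0.19},{"az":-0.0637,"z":-0.05,"finger_gap":0.19}]' | tail -3
python3 steer.py '[{"az":-0.0637,"x":0.0375,"finger_gap":0.19},{"x":0.0375,"finger_gap":0.19},{"finger_gap":0.19}]' | tail -3
python3 -c "
from h import *
r.grab_frame('side')
s=r.sense();print(s['clock'],s['eef_pos'],s['tcp_rot'])
for n in ('side','scene'):
    im=r.grab_frame(n);print(n,*blobs(n,im),sep='\n')"
```

```text
contact_force: [-0.1, 0.5, 0.3]
opening: 0.192
grasp_force: 0.2
contact_force: [-0.1, -0.7, -0.2]
opening: 0.19
grasp_force: 0.2
contact_force: [0.9, -0.2, 0.1]
opening: 0.188
grasp_force: 0.0
contact_force: [0.3, -0.3, -0.1]
opening: 0.193
grasp_force: 0.0
9.3 [524.20470683 149.94077294  90.34926433] [-3.14133924e+00 -9.32949107e-04 -3.12421905e+00]
side
(array([320.2, 194.4]), np.int32(64), array([661., 173.]))
(array([332., 205.]), np.int32(86), array([647., 133.]))
(array([316.9, 265.8]), np.int32(129), array([483.,  88.]))
(array([212.7, 279.6]), np.int32(166), array([341., 281.]))
scene
(array([ 18.8, 189.4]), np.int32(28), array([ 359., 1052.]))
(array([325.6, 215.3]), np.int32(188), array([650., 148.]))
(array([318.4, 255.1]), np.int32(160), array([480.,  84.]))
```

Stopper 2 is in the pen at pen-frame (10, −1). Last is stopper 3.

Scaled: 30 mm / 400 = 0.075, 28 mm / 400 = 0.07, -0.05 rad / 1.5708 = -0.0318.

```bash
python3 steer.py '[{"az":-0.0318,"finger_gap":0.19},{"finger_gap":0.19},{"x":0.075,"y":-0.05,"finger_gap":0.19},{"x":0.075,"y":-0.05,"finger_gap":0.19},{"x":0.07,"y":-0.05,"finger_gap":0.19}]' | tail -3
python3 steer.py '[{"finger_gap":0.19},{"finger_gap":0.19}]'|tail -3
python3 -c "
from h import *
r.grab_frame('side')
s=r.sense();print(s['clock'],s['eef_pos'],s['tcp_rot'],rel(436,83,28))
cv2.imwrite('pics/w5.png',r.grab_frame('wrist')[:,:,::-1])"
```

```text
contact_force: [-0.0, -1.3, 0.1]
opening: 0.189
grasp_force: 0.0
contact_force: [0.8, 0.6, -0.1]
opening: 0.188
grasp_force: 0.0
10.0333 [442.61510428  83.96377764  90.4006326 ] [ 3.14141577e+00  1.13724482e-03 -3.07667296e+00] [ 6.7 -0.5 62.4]
```

View pics/w5.png

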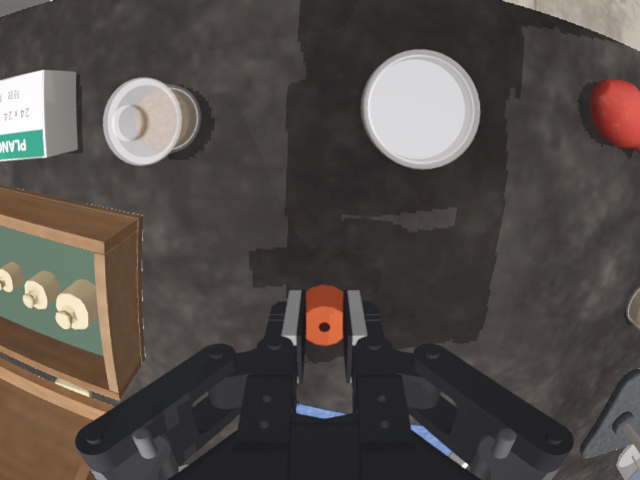

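The wrist view shows stopper 3 at (325,316), centred between the fingers, with the case well clear.

Scaled: 25 mm / 400 = 0.0625, 22 mm / 400 = 0.055.

```bash
python3 steer.py '[{"x":0.015,"z":0.0625,"finger_gap":0.19},{"z":0.055,"finger_gap":0.19},{"z":0.035,"finger_gap":0.19},{"finger_gap":0.19},{"finger_gap":0.19}]' | tail -3
python3 steer.py '[{"x":-0.02,"finger_gap":0.19},{"x":-0.02,"finger_gap":0.19},{"x":-0.015,"finger_gap":0.19},{"x":-0.015,"finger_gap":0.19},{"x":-0.02,"finger_gap":0.19}]' | tail -3
python3 steer.py '[{"x":-0.0225,"finger_gap":0.19},{"x":-0.0225,"finger_gap":0.19},{"x":-0.0225,"finger_gap":0.19},{"x":-0.0225,"finger_gap":0.19},{"finger_gap":0.19}]' | tail -3
python3 -c "
from h import *
r.grab_frame('side')
s=r.sense();print(s['clock'],s['eef_pos'],s['tcp_rot'],rel(600,94,28))
for n in ('side','scene'):
    im=r.grab_frame(n);print(n,*blobs(n,im),sep='\n')"
```

```text
contact_force: [0.5, -0.3, 1.4]
opening: 0.191
grasp_force: 0.0
contact_force: [-1.7, -0.4, 1.4]
opening: 0.19
grasp_force: 0.6
contact_force: [0.4, -0.0, 0.3]
opening: 0.19
grasp_force: 0.0
11.3833 [508.92297647  88.7415176   29.20840573] [ 3.14147088e+00  1.22497817e-03 -3.07459029e+00] [-91.2  -0.9   1.3]
side
scene
(array([ 19.1, 189.4]), np.int32(28), array([ 360., 1051.]))
```

Scaled: -9 mm / 400 = -0.0225.

```bash
python3 steer.py '[{"x":-0.0225,"finger_gap":0.19},{"x":-0.0225,"finger_gap":0.19},{"x":-0.0225,"finger_gap":0.19},{"x":-0.0225,"finger_gap":0.19},{"x":-0.0225,"finger_gap":0.19}]' | tail -3
python3 steer.py '[{"x":-0.0225,"finger_gap":0.19},{"x":-0.0225,"finger_gap":0.19},{"x":-0.0225,"finger_gap":0.19},{"x":-0.0225,"finger_gap":0.19},{"x":-0.0225,"finger_gap":0.19}]' | tail -3
python3 steer.py '[{"finger_gap":0.19},{"x":0.03,"finger_gap":0.19},{"x":0.0625,"z":-0.025,"finger_gap":0.19},{"x":0.075,"z":-0.075,"finger_gap":0.19},{"x":0.075,"z":-0.0625,"finger_gap":0.19}]' | tail -3
python3 steer.py '[{"x":0.075,"z":-0.0375,"finger_gap":0.19},{"x":0.075,"z":-0.0375,"finger_gap":0.19},{"x":0.075,"finger_gap":0.19},{"finger_gap":0.19},{"finger_gap":0.19}]' | tail -3
python3 -c "
from h import *
r.grab_frame('side')
s=r.sense();print(s['clock'],s['eef_pos'],s['tcp_rot'])
for n in ('side','scene'):
    im=r.grab_frame(n);print(n,*blobs(n,im),sep='\n');cv2.imwrite(f'pics/{n}6.png',im[:,:,::-1])
cv2.imwrite('pics/m6.png',np.hstack([cv2.resize(cv2.imread(f'pics/{n}6.png')[150:350,200:400],None,fx=2,fy=2) for n in ('side','scene')]))"
```

```text
contact_force: [-0.2, 0.9, 1.5]
opening: 0.189
grasp_force: 0.2
contact_force: [-0.6, 0.3, -0.1]
opening: 0.19
grasp_force: 0.3
contact_force: [0.9, -0.1, 0.2]
opening: 0.186
grasp_force: 0.0
contact_force: [0.8, -0.8, -0.5]
opening: 0.19
grasp_force: 0.0
13.2 [411.68830707  82.25163603 124.05981541] [ 3.14147118e+00  1.37265285e-03 -3.07411666e+00]
side
(array([340.9, 217.7]), np.int32(91), array([625.,  98.]))
(array([213.1, 282.4]), np.int32(241), array([336., 276.]))
scene
(array([319.6, 213.8]), np.int32(32), array([649., 166.]))
(array([336.2, 222.9]), np.int32(165), array([629., 105.]))
```

View pics/m6.png

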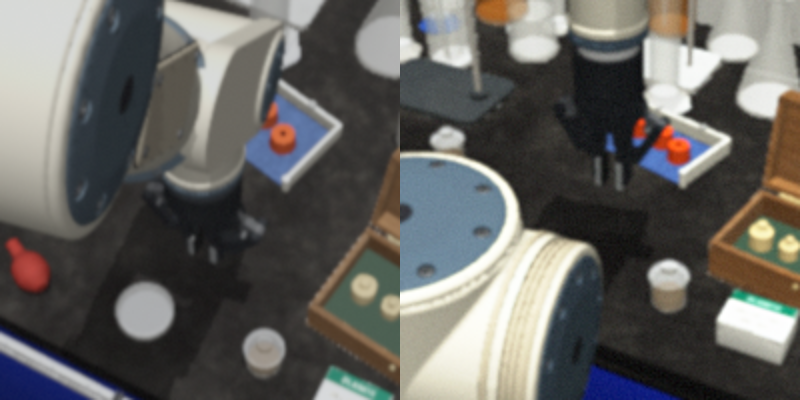

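All three stoppers stand in the blue patch (right panel: about (640,130), (662,138) and (679,151)). Stopper 3 is at about pen-frame (−3, −40), and the arm is clear of everything.

```bash
python3 -c "
from rig import r
print(r.sign_off())"
```

```text
the job is handed in; nothing more can be done
None
```

All three stoppers were swept into the pen and stand inside it by camera measurement, no bystander was touched as far as I could see, and the job was handed in at about 13 s, though the sign-off call gave no verdict.

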